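# Clamp the deep-well block on the plate shaker

## Robot

A 7-joint arm with a two-finger parallel gripper is mounted at the origin on the work surface. World frame = base frame: x ahead of the robot, y to its left, z up, the work surface at z = 0. Lengths are in m, angles in rad, forces in N, time in s.
With the tool pointing down it reaches from about 0.4 to 0.85 m from the base axis. Payload 10.4 kg.
Tool frame: the origin (TCP) lies midway between the tips of the shut fingers; the grasp point (between the pads) lies 19 mm behind it; y points along the fingers, x is the direction in which the jaws open and shut, and the axes are right-handed (so a half turn about y gives the same grasp; the last joint's range is limited). The gripper opens to 87 mm and grips with 3 to 60 N. Pads are 19 mm wide; open, the fingers measure 117 mm over their backs; the gripper's body (75 mm by 190 mm) begins 51 mm behind the grasp point.
Start: joints at [-1.157, 0.332, -0.065, 1.46, 0.022, 1.35, -0.088], TCP at [0.264, 0.566, 0.223] pointing down, gripper open.
Joint ranges: [-2.6, 2.6], [-0.5, 2.12], [-1.47, 1.34], [0.16, 2.42], [-1.27, 4.41], [0.06, 2.06], [-2.6, 2.6]. Speed limits (rad/s): [2.22, 2.22, 2.79, 2.79, 3.14, 3.14, 3.14].

## Interface

Orientations are given as a unit quaternion [x, y, z, w].
In Python, from bench import r gives the robot as it stands. The module is installed in compiled form; this text tells all that it offers.
- The arm moves only by the tool arm_command, never from a script. Its argument "deltas" is one flat list of numbers, 6 for each row, row after row: the shift along the tool's x, y, z in m, then the turn, a rotation vector about the tool's x, y, z in degrees. In form: [tx, ty, tz, ax, ay, az, tx, ty, tz, ax, ay, az, ...]. A call has 1 to 8 rows; each row is the pose to reach, as a shift and turn from the pose commanded when the call began, along the tool's axes at that moment; what a row does not reach only later rows make up. A row lasts 1/8 s, in which the tool goes at most 62.5 mm and 10.7 degrees, less where a joint would pass 70% of its speed; a pose out of reach is approached as far as the arm can. A call with a gripper value outside its range is refused whole. "hand" is the opening, from 0 (shut) to 1 (fully open), set as the call begins (left out, the last holds). The fingers move at their own pace and stop on an object; "grip_force" is the grip in N (left out, the last holds). Time passes only in rows, so rows that repeat a pose let the fingers close. It gives the time, the measured TCP pose, the force and the opening at its end, in the units of the state.
- r.read_state(): the state, without advancing time (a new reading comes with each control period).
- r.camera(name): name is "scene" or "top" or "wrist"; returns a dict with "image" (420x560x3 uint8, red, green, blue), "intrinsics" (3x3 intrinsics, pixels), "world_from_camera" (4x4, takes a point from camera to world coordinates); the wrist camera has in their place "hand_eye" (4x4, takes a point from camera to tool coordinates, whose origin is the TCP and whose axes are the tool frame's). Camera axes: x right, y down, z forward; pixel columns grow to the right and rows downward; lengths in m; the calibration is good to about 2 mm. A picture is of the moment at which its call begins: read the wrist's pose just before it. There is no depth.
- r.close_job(): hands the job in, once; it reports no verdict.
Trained networks look in a picture, given as the dict that the camera call returned (one of the last four; its "shot" number tells which), for a name from the list of things; names that differ only in an ending like _2 or _b are one class to them, and where a whole thing is asked for, a point or a joint stands for the part that bears it (a point fixed in the world has none). Each returns a list of dicts, best first, with "conf" (0 to 1); they miss things now and then, are a little off and sometimes report something else, mostly with a low value. They report only what shows in the picture. A call takes as long as a camera call.
- r.boxes_of(picture, query): "centre" ([row, column] in pixels, amid what is visible of it).
- r.regions_of(picture, query): "region" (420x560 bool, what is visible of it) and "centre" ([row, column] in pixels, amid what is visible of it).
The state is a dict: "time": time; "joint_positions": joint angles; "joint_vel": joint speeds; "joint_torque": joint torques, N m; "ee_pos": TCP position; "eef_rot": TCP orientation; "ft_force": force on the tool from outside, world axes, zero at the start; "torque": the same for the moment, N m; "width": finger opening in m.
Only numpy, scipy, OpenCV 4.12 (cv2) and the standard library are available. Lean on these libraries where they do the work, as an engineer would, in place of code of your own. Each camera call takes 0.05 s, during which the arm holds its last target.

## Task

The blue deep-well block on the two-bay plate shaker still lies loose in its bay. Reach in through the yellow-edged guard window of that bay with a fingertip, press its green clamp lever fully down so that the block is locked, and withdraw, without ever touching the guard. Leave the other bay's lever up, because its white plate comes off next; lift nothing, and leave all other things where they are.

Things in the scene. Friction and masses are not known exactly. Their poses are not given: they have to be found in the camera images.
- shaker: Cream bench shaker under a flat guard; stands firm. Origin on the bench under it; x from its console (robot side) to its back, y to its left, z up. Housing x -195..145, y -180..180 mm; platform top z 105 mm. Bays centred at y +78 (left) and -78 mm (right): load lies long side along x between rails; home is its centre at x +45 mm, against a far stop; the lever's clamp jaw pushes it home
- guard: Fixed guard over the platform, not to be touched; origin and axes as the shaker's. A 4 mm pane, upper face at z 161 mm, x -150..135, y -172..172 mm, grey over the levers, clear over the bays, with clear skirts on all four sides down to the housing. Its two windows with 8 mm yellow edging, one over each lever, are the only way in
- window_left (a point): Centre of the left bay's window, at shaker x -88, y +78 mm, level with the pane's upper face (z 161 mm); the opening is 80 mm (along shaker x) by 70 mm (along y). Axes as the shaker's
- window_right (a point): The same for the right bay's window, at shaker x -88, y -78 mm
- pad_left (a point): Centre of the upper face of the left lever's green pad (30 x 28 mm, 10 mm thick); moves with it. The hinge runs along shaker y at shaker x -45, z 117 mm; the pad's centre is 48 mm from it towards -x. Raised, the pad slopes up towards -x, this point at x -85, z 144 mm, the lever's top edge at z 151; fully down it is level at x -93, z 122 mm, 39 mm below the pane's upper face
- pad_right (a point): The same for the right clamp lever
- lever_left (a joint): Left clamp lever, rad: 0 fully raised (28 degrees above level), 0.50 fully down (level, against its stop). It starts at 0 to 0.08, moves stiffly (about 4 N at the pad) and stays where it is left; a press of 10 N or more at the stop is enough
- lever_right (a joint): The same for the right clamp lever
- block_center (a point): Centre of the blue deep-well block with 24 dark square wells, 128 x 86 x 41 mm, 0.25 kg, loose in one of the two bays (left or right varies), 2.5 to 5 mm short of home at the start
- plate_center (a point): Centre of the white plate with 24 round wells, 128 x 86 x 20 mm, loose in the other bay
- pen: White marker pen with a red cap, 130 mm long, 11 mm thick, lying on the guard's clear part, behind the windows. Origin: middle of its underside
- rack: Orange rack with capped tubes, 210 x 90 x 119 mm, on the bench at the left. Origin: centre of its underside
- beaker: Empty glass beaker, 70 mm across, 90 mm tall, on the bench at the left. Origin: centre of its underside
- wash_bottle: White bottle with a red cap, 66 mm across, 170 mm tall, on the bench at the right. Origin: centre of its underside
- slide_box: Grey slide box with a blue lid, 102 x 182 x 36 mm, on the bench at the right. Origin: centre of its underside
- dishes: Stack of three round culture dishes, 91 mm across, 44 mm tall, on the bench at the right. Origin: centre of its underside

How it is judged:
By the outcome, as a careful person would: the job done as asked, in the order asked, and still so for the second after the job is handed in, with the robot touching nothing.
It also fails if it takes over 32 s, if anything falls off the work surface, if the arm or the gripper's body presses on something with over 40 N, if the wrist force passes 120 N, or if a joint passes its speed limit or range.

## Working session

There is one attempt and no reset: what is moved stays moved. The work goes in short steps, Python scripts to look and compute and a tool call to move; the robot and the scene stay as the last step left them, time stands still between calls to the robot, and variables do not carry over. Pictures are saved under pics/ and viewed, and the job is handed in when it is done.

Besides the shell and the picture viewer there is one more tool, called after ">>>" as name(argument=value, ...), one argument or row to a line, values as JSON. arm_command: Moves the arm, as the interface text tells. Its arguments: {"type":"object","properties":{"deltas":{"type":"array","items":{"type":"number"}},"hand":{"type":"number"},"grip_force":{"type":"number"}},"required":["deltas"]}

```bash
mkdir -p pics
cat > h.py <<'E'
import numpy as np, cv2
from bench import r
from scipy.spatial.transform import Rotation as R
def save(p,n): cv2.imwrite('pics/'+n+'.png',cv2.cvtColor(p['image'],cv2.COLOR_RGB2BGR))
def ray(p,rc,T=None):
    T=np.array(p['world_from_camera']) if T is None else T
    K=np.array(p['intrinsics']); d=np.linalg.inv(K)@[rc[1],rc[0],1]
    return T[:3,3],T[:3,:3]@d
def atz(p,rc,z,T=None):
    o,d=ray(p,rc,T); return o+d*(z-o[2])/d[2]
def proj(p,X,T=None):
    T=np.array(p['world_from_camera']) if T is None else T
    c=np.linalg.inv(T)@np.append(X,1); u=np.array(p['intrinsics'])@c[:3]; return u[:2]/u[2]
E
python3 - <<'E'
from h import *
s=r.read_state(); print({k:np.round(v,3) for k,v in s.items()}); print(R.from_quat(s['eef_rot']).as_matrix().round(3))
for n in ['scene','top']:
    p=r.camera(n); save(p,n+'0'); print(n,np.round(p['world_from_camera'],3).tolist())
    for q in ['block_center','plate_center','pad_left','pen','shaker','guard']:
        print(q,[(np.round(b['centre'],1).tolist(),round(b['conf'],2)) for b in r.boxes_of(p,q)][:4])
E
```

```text
{'time': np.float64(0.0), 'joint_positions': array([-1.157,  0.333, -0.065,  1.461,  0.022,  1.35 , -0.089]), 'joint_vel': array([ 0.   , -0.   ,  0.001, -0.   , -0.   ,  0.002, -0.   ]), 'joint_torque': array([-0.0000e+00, -6.2326e+01,  2.4000e-02, -3.8990e+01, -6.2000e-02,
        4.0000e-02,  0.0000e+00]), 'ee_pos': array([0.264, 0.566, 0.222]), 'eef_rot': array([ 0.597,  0.379, -0.38 , -0.596]), 'ft_force': array([-0.043,  0.617, -0.05 ]), 'torque': array([ 0.023,  0.036, -0.025]), 'width': np.float64(0.087)}
[[ 0.423 -0.001 -0.906]
 [ 0.906 -0.001  0.423]
 [-0.001 -1.    -0.   ]]
scene [[-0.26, 0.736, -0.625, 1.193], [0.965, 0.189, -0.18, 0.187], [-0.014, -0.65, -0.759, 0.926], [0.0, 0.0, 0.0, 1.0]]
block_center []
plate_center [([212.2, 229.2], 0.26), ([233.0, 287.0], 0.22)]
pad_left [([232.4, 286.2], 0.46)]
pen [([274.7, 230.5], 0.88), ([252.9, 244.2], 0.65)]
shaker [([259.5, 246.0], 0.97)]
guard [([252.3, 243.9], 0.6)]
top [[0.02, -0.997, 0.079, 0.433], [-1.0, -0.02, 0.006, -0.019], [-0.004, -0.079, -0.997, 1.535], [0.0, 0.0, 0.0, 1.0]]
block_center []
plate_center []
pad_left [([132.1, 292.8], 0.5)]
pen [([132.2, 292.6], 0.58)]
shaker [([177.3, 296.4], 0.84)]
guard [([163.4, 299.0], 0.94)]
```

View pics/scene0.png

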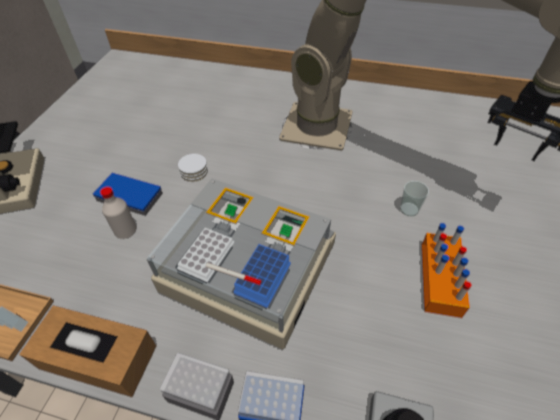

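View pics/top0.png

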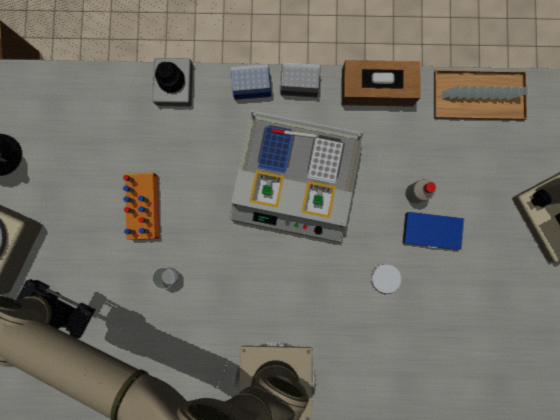

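The top view shows the blue block at about (147,276). That is in the left bay (+y), with its yellow window near (188,267). The white plate is in the right bay. Next I'll measure the windows from the yellow edging.

Run:
```python
from h import *
for n in ['scene','top']:
    p=r.camera(n); im=p['image']; hsv=cv2.cvtColor(im,cv2.COLOR_RGB2HSV)
    m=cv2.inRange(hsv,(17,120,120),(32,255,255))
    k,l,st,c=cv2.connectedComponentsWithStats(cv2.morphologyEx(m,cv2.MORPH_CLOSE,np.ones((3,3))))
    for i in range(1,k):
        if st[i,4]<60 or st[i,2]>80: continue
        cs,_=cv2.findContours((l==i).astype(np.uint8),cv2.RETR_EXTERNAL,cv2.CHAIN_APPROX_NONE)
        pts=max(cs,key=len)[:,0,:]
        W=np.array([atz(p,(v,u),.161)[:2] for u,v in pts]); rc=cv2.minAreaRect((W*1000).astype(np.float32))
        print(n,st[i],np.round(rc[0],1),np.round(rc[1],1),round(rc[2],1))
    box=(slice(170,310),slice(140,340)) if n=='scene' else (slice(105,250),slice(220,370))
    z=cv2.resize(im[box],None,fx=4,fy=4,interpolation=cv2.INTER_CUBIC); save({'image':z},n+'z')
```

```text
scene [206 188  47  35 351] [ 574.6 -117.3] [85.8 97. ] 79.8
scene [262 206  47  39 389] [602.3  36.4] [86. 97.] 79.8
top [437 102  21   6  79] [ 868.2 -501.9] [59.7 14.6] 87.6
top [250 171  34  36 278] [603.7  33.6] [85.  95.7] 79.8
top [302 181  34  37 286] [ 575.3 -120.4] [84.5 95.5] 79.7
```

View pics/topz.png

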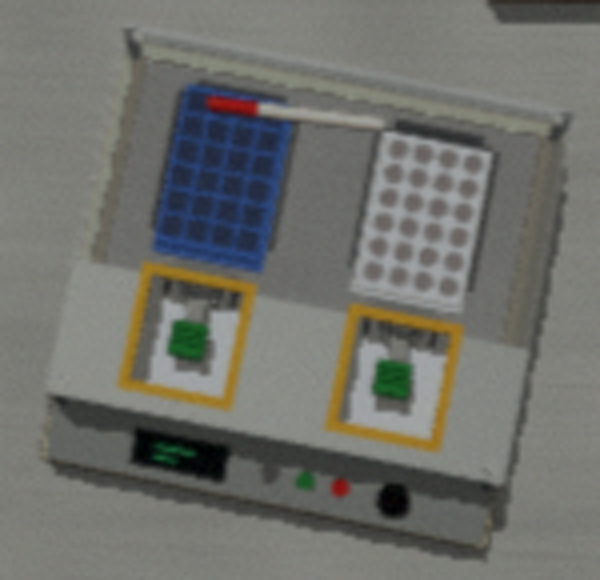

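View pics/scenez.png

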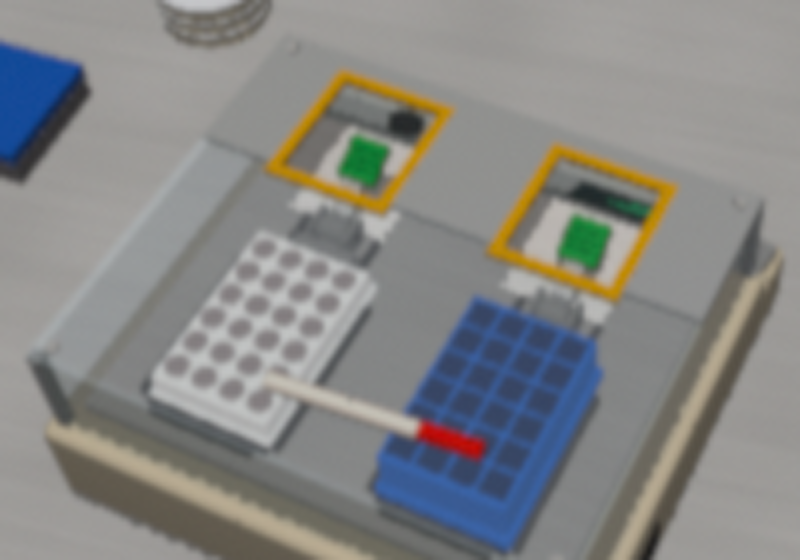

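>>> arm_command(
  deltas=[-0.015, -0.002, -0.023, 0, 0, 0, -0.036, -0.006, -0.056, 0, 0, 0, -0.06, -0.01, -0.093, 0, 0, 0, -0.084, -0.014, -0.13, 0, 0, 0, -0.108, -0.02, -0.168, 0, 0, 0, -0.132, -0.024, -0.205, 0, 0, 0, -0.156, -0.028, -0.242, 0, 0, 0, -0.18, -0.03, -0.28, 0, 0, 0],
  hand=0,
)

```text
time: 1.8
ee_pos: [0.4427, 0.2836, 0.253]
eef_rot: [-0.596, -0.38, 0.38, 0.597]
ft_force: [0.1, -0.4, 0.6]
width: 0.0148
```

>>> arm_command(
  deltas=[-0.024, 0, -0.037, 0, -2, 0, -0.048, 0, -0.074, 0, -4, 0, -0.072, 0, -0.112, 0, -6, 0, -0.096, 0, -0.15, 0, -8, 0, -0.12, 0, -0.187, 0, -10, 0, -0.142, 0, -0.22, 0, -12, 0, -0.155, 0, -0.24, 0, -14, 0, -0.159, 0, -0.247, 0, -14.7, 0],
)

```text
time: 2.8
ee_pos: [0.5989, 0.0347, 0.2525]
eef_rot: [0.543, 0.452, -0.453, -0.543]
ft_force: [-0.6, -0.1, 0.0]
width: 0.0003
```

Run:
```python
from h import *
s=r.read_state(); print(s['time'],np.round(s['ee_pos'],4),s['width'],s['ft_force'].round(2),s['joint_positions'].round(2)); M=R.from_quat(s['eef_rot']).as_matrix(); print(M.round(3))
p=r.camera('wrist'); save(p,'w1'); T=np.eye(4);T[:3,:3]=M;T[:3,3]=s['ee_pos']; T=T@np.array(p['hand_eye']); print(T.round(3))
p2=r.camera('scene'); save(p2,'s1')
for q in ['pad_left']:
    for b in r.boxes_of(p,q): print(b['centre'],b['conf'],atz(p,b['centre'],.144,T))
im=p['image'];hsv=cv2.cvtColor(im,cv2.COLOR_RGB2HSV)
m=cv2.inRange(hsv,(15,120,90),(32,255,255)); c=m>0
print(m.sum()//255)
```

```text
2.8 [0.5989 0.0347 0.2525] 0.00031811056800899176 [-0.63 -0.12  0.04] [-0.42  0.27  0.36  1.5  -0.09  1.39  1.33]
[[ 0.181 -0.    -0.983]
 [ 0.983 -0.     0.181]
 [-0.    -1.    -0.   ]]
[[ 0.181  0.937  0.3    0.517]
 [ 0.983 -0.172 -0.056  0.051]
 [-0.     0.305 -0.952  0.414]
 [ 0.     0.     0.     1.   ]]
[212.1, 284.8] 0.91 [0.61006768 0.0376915  0.144     ]
[212.0, 91.9] 0.26 [ 0.58227422 -0.11299601  0.144     ]
9473
```

View pics/w1.png

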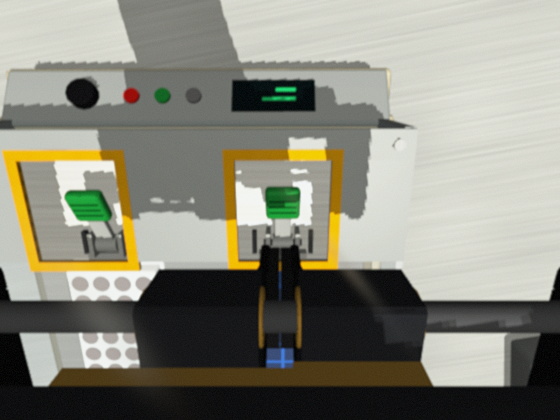

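View pics/s1.png

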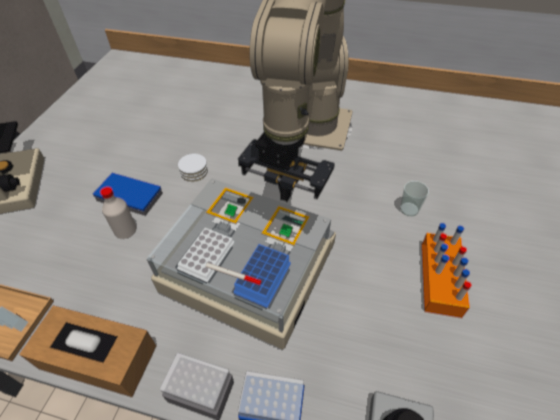

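The wrist view shows the left window with outer edges at columns 225–341 and rows 151–270. The raised green pad is at about (203,283), and the fingers are centred on the same column. I'll check the window centre from this view.

Run:
```python
from h import *
s=r.read_state(); M=R.from_quat(s['eef_rot']).as_matrix(); p=r.camera('wrist'); T=np.eye(4);T[:3,:3]=M;T[:3,3]=s['ee_pos']; T=T@np.array(p['hand_eye'])
hsv=cv2.cvtColor(p['image'],cv2.COLOR_RGB2HSV)
m=cv2.inRange(hsv,(17,130,110),(32,255,255)); m[272:]=0
k,l,st,c=cv2.connectedComponentsWithStats(cv2.morphologyEx(m,cv2.MORPH_CLOSE,np.ones((5,5))))
for i in range(1,k):
    if st[i,4]<300: continue
    v,u=np.nonzero(l==i); W=np.array([atz(p,(a,b),.161,T)[:2] for a,b in zip(v,u)])
    print(st[i],cv2.minAreaRect((W*1000).astype(np.float32)))
w=np.array([.603,.035]);yaw=np.deg2rad(-10.3);ex=np.array([np.cos(yaw),np.sin(yaw)])
print(proj(p,[*w,.161],T),proj(p,[*(w+.003*ex),.144],T))
print('to down pad, tool axes',M.T@np.append(w-.005*ex-s['ee_pos'][:2],.122-s['ee_pos'][2]))
```

```text
[   0  150  138  122 4674] ((576.05029296875, -116.04954528808594), (86.82848358154297, 95.52252960205078), 80.22998046875)
[ 220  150  121  120 4079] ((603.3837280273438, 37.231998443603516), (85.6724853515625, 93.56645965576172), 79.66853332519531)
[276.88613911 212.70154266] [277.04299483 209.1929747 ]
to down pad, tool axes [-1.19757496e-03  1.30480670e-01 -2.29349472e-05]
```

>>> arm_command(
  deltas=[0, 0.015, 0, 0, 0, 0, 0, 0.035, 0, 0, 0, 0, 0, 0.055, 0, 0, 0, 0, 0, 0.075, 0, 0, 0, 0, 0, 0.088, 0, 0, 0, 0, 0, 0.096, 0, 0, 0, 0, 0, 0.102, 0, 0, 0, 0, 0, 0.106, 0, 0, 0, 0],
)

```text
time: 4.0
ee_pos: [0.5985, 0.0364, 0.1468]
eef_rot: [-0.543, -0.453, 0.453, 0.543]
ft_force: [-4.1, 0.5, 6.3]
width: 0.0003
```

>>> arm_command(
  deltas=[0, 0.003, 0, 0, 0, 0, 0, 0.006, 0, 0, 0, 0, 0, 0.009, 0, 0, 0, 0, 0, 0.012, 0, 0, 0, 0, 0, 0.015, 0, 0, 0, 0, 0, 0.018, 0, 0, 0, 0, 0, 0.021, 0, 0, 0, 0, 0, 0.022, 0, 0, 0, 0],
)

```text
time: 5.0
ee_pos: [0.5983, 0.0362, 0.1242]
eef_rot: [-0.543, -0.453, 0.453, 0.543]
ft_force: [-1.8, 0.4, 4.6]
width: 0.0001
```

>>> arm_command(
  deltas=[0, 0.001, 0, 0, 0, 0, 0, 0.002, 0, 0, 0, 0, 0, 0.003, 0, 0, 0, 0, 0, 0.004, 0, 0, 0, 0, 0, 0.004, 0, 0, 0, 0],
)

```text
time: 5.62
ee_pos: [0.5985, 0.0362, 0.1221]
eef_rot: [-0.543, -0.453, 0.453, 0.543]
ft_force: [-9.5, 0.1, 17.6]
width: 0.0006
```

>>> arm_command(
  deltas=[0, 0.001, 0, 0, 0, 0, 0, 0.001, 0, 0, 0, 0],
)

```text
time: 5.88
ee_pos: [0.5986, 0.0362, 0.1219]
eef_rot: [-0.543, -0.453, 0.452, 0.543]
ft_force: [-13.3, 0.6, 24.8]
width: 0.0005
```

Run:
```python
from h import *
s=r.read_state();print(s['ee_pos'],s['ft_force'])
p=r.camera('wrist'); save(p,'w2')
```

```text
[0.59858026 0.03623596 0.12190885] [-13.30847608   0.61927791  24.80708222]
```

View pics/w2.png

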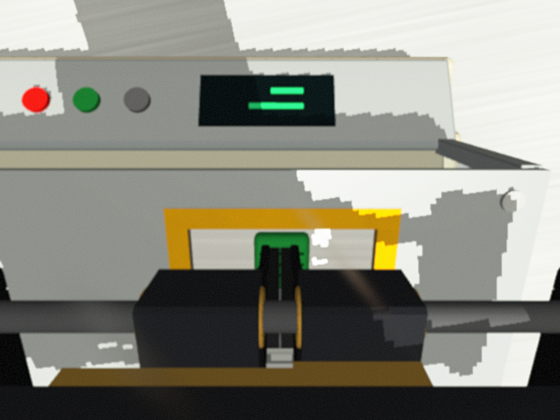

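The fingers are inside the window and press the green pad at about (250,281). Position barely changed while the force rose to 25 N, so the lever is at its stop. Next I'll withdraw straight up.

>>> arm_command(
  deltas=[0, -0.004, 0, 0, 0, 0, 0, -0.01, 0, 0, 0, 0, 0, -0.022, 0, 0, 0, 0, 0, -0.038, 0, 0, 0, 0, 0, -0.058, 0, 0, 0, 0, 0, -0.08, 0, 0, 0, 0, 0, -0.105, 0, 0, 0, 0, 0, -0.13, 0, 0, 0, 0],
)

```text
time: 6.92
ee_pos: [0.5986, 0.0362, 0.2514]
eef_rot: [0.543, 0.453, -0.453, -0.543]
ft_force: [-0.5, 0.0, -0.5]
width: 0.0007
```

Run:
```python
from h import *
s=r.read_state();print(s['ee_pos'],s['ft_force'])
p=r.camera('wrist'); save(p,'w3'); 
print([(b['centre'],b['conf']) for b in r.boxes_of(p,'pad_left')])
p=r.camera('scene'); z=cv2.resize(p['image'][170:310,140:340],None,fx=4,fy=4,interpolation=cv2.INTER_CUBIC); save({'image':z},'s3')
```

```text
[0.59859965 0.03615525 0.25142314] [-0.48299866  0.02038919 -0.52334171]
[([202.1, 284.7], 0.63)]
```

View pics/w3.png

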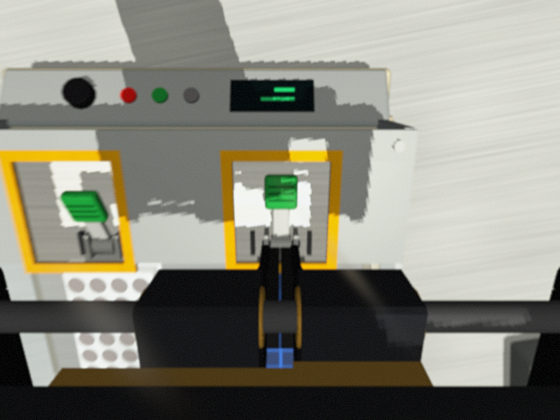

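View pics/s3.png

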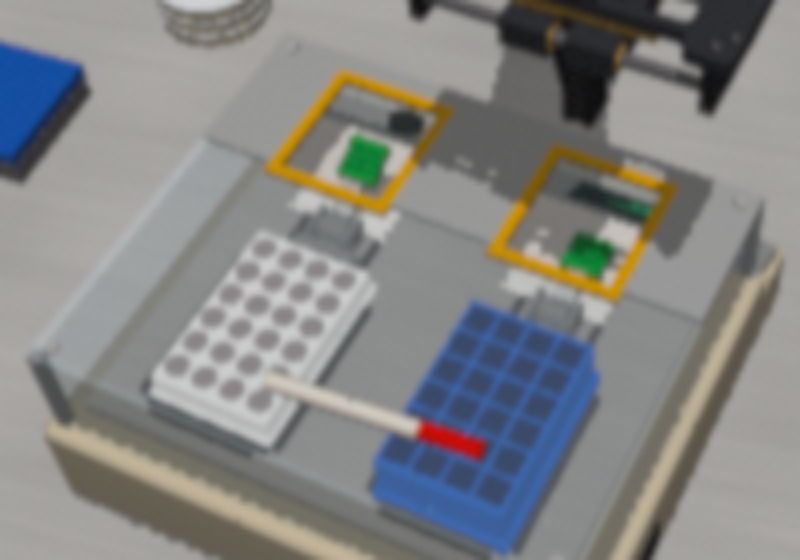

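Run:
```python
from h import *
s=r.read_state(); M=R.from_quat(s['eef_rot']).as_matrix(); p=r.camera('wrist'); T=np.eye(4);T[:3,:3]=M;T[:3,3]=s['ee_pos']; T=T@np.array(p['hand_eye'])
q=r.camera('scene')
w=np.array([.603,.0357]);yaw=np.deg2rad(-10.3);ex=np.array([np.cos(yaw),np.sin(yaw)])
for a in [0,.3,.4,.45,.5]:
    t=.489-a; # 10mm-thick pad; centre (incl. face offset) from hinge
    X=[*(w+(-.045+.088-.048*np.cos(t)+.005*np.sin(t))*ex),.117+.048*np.sin(t)+.005*np.cos(t)]
    print(a,X[2],proj(p,X,T)[::-1],proj(q,X)[::-1])
for n,pp,reg in (('w',p,(slice(150,270),slice(225,341))),('s',q,(slice(206,246),slice(262,310)))):
    m=np.zeros((420,560),bool); m[reg]=True
    h=cv2.cvtColor(pp['image'],cv2.COLOR_RGB2HSV); g=(cv2.inRange(h,(45,120,40),(75,255,255))>0)&m
    k,l,st,c=cv2.connectedComponentsWithStats(g.astype(np.uint8)); print(n,st[1:],c[1:])
```

```text
0 0.1439616945833079 [207.63443305 278.59610347] [229.62981262 284.61882694]
0.3 0.1309290492457228 [195.37142307 278.60914835] [231.05438036 285.65950097]
0.4 0.126246573049052 [192.40736969 278.61537625] [231.86208095 285.85040073]
0.45 0.12386772346603081 [191.14715621 278.61878195] [232.32338172 285.91588646]
0.5 0.12147170815098578 [190.03591352 278.62236311] [232.82126539 285.96133902]
w [[265 174  32  33 987]] [[280.15298886 189.42046606]]
s [[299 221   1   1   1]
 [300 222   2   2   2]
 [281 229  12  10  76]] [[299.         221.        ]
 [300.5        222.5       ]
 [286.51315789 233.38157895]]
```

```bash
python3 -c "
from h import *
print(r.close_job(), r.read_state()['time'])"
```

```text
the job is handed in; nothing more can be done
the job is handed in; nothing more can be done
```

The blue block was in the left bay. I reached in through that bay's window with the fingers shut, pressed its green lever down to the stop, withdrew straight up, and handed the job in. Arm time was about 7 s of the 32 s allowed.

- **Lever down:** the fingertip stopped at z 121.9 mm, against 122 mm expected for fully down. The press force rose to about 25 N there with almost no further movement. After I withdrew, the pad showed in the wrist and scene images within about 2 px of where a fully lowered pad should be.
- **Block:** in the scene picture it had moved about 1–2 px, roughly 3 mm by eye, towards its far stop. I did not measure its final position more exactly than that.
- **Guard:** I saw no sign of contact. The fingers were near the middle of the window, with roughly 20 mm clear on each side.
- **Everything else:** the right lever was still up, and the white plate and pen had not moved. After withdrawal the wrist force was back to about zero.
- **Small disagreement:** the three cameras placed the left window's centre up to about 4 mm apart in y. I used a value near the middle, which the clearance easily covers.

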